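# Set the tube mixer's dial and start it

### The arm

A 7-joint arm with a two-finger parallel gripper is mounted at the origin on the work surface. World frame = base frame: x ahead of the robot, y to its left, z up, the work surface at z = 0. Lengths are in m, angles in rad, forces in N, time in s.
With the tool pointing down it reaches from about 0.35 to 0.9 m from the base axis. Payload 19.9 kg.
Tool frame: the origin (TCP) lies at the very end of the fingers, on their centre line; the grasp point (between the pads) lies 19 mm behind it (r.grip_depth is the distance from the TCP to the grasp point, in m); x points along the fingers, z is the direction in which the jaws open and shut, and the axes are right-handed (so a half turn about x gives the same grasp; the last joint's range is limited). The gripper opens to 85 mm and grips with 20 to 120 N. Pads are 22 mm wide; open, the fingers measure 114 mm over their backs; the gripper's body (76 mm by 85 mm) begins 54 mm behind the grasp point. The pads swing forward as they close: fully open they stand 13 mm farther back than shut.
Start: joints at [-1.244, 0.417, -0.01, 1.614, 0.005, 1.111, -0.053], TCP at [0.225, 0.583, 0.231] pointing down, gripper open.
Joint ranges: [-2.81, 2.81], [-0.39, 2.02], [-1.27, 1.25], [0.06, 2.57], [-1.19, 4.33], [0.19, 2], [-2.82, 2.82]. Speed limits (rad/s): [1.89, 1.89, 2.39, 2.39, 3.01, 3.01, 3.01].

### API

Orientations are given as a rotation vector (axis times angle).
In Python, from rig import r gives the robot as it stands.
- The arm moves only by the tool servo_tool, never from a script. Its argument "moves" is one flat list of numbers, 5 for each row, row after row: the opening, from -1 (shut) to 1 (fully open), so that 0 is half open, then the shift along the tool's x, y, z in m, then the turn about the tool's x in degrees. In form: [claw, dx, dy, dz, twist, claw, dx, dy, dz, twist, ...]. A call has 1 to 8 rows; each row shifts and turns the commanded pose from where the row before left it, along the tool's axes as they then stand; what a row does not reach is not made up. A row lasts 1/12 s, in which the tool goes at most 41.7 mm and 7.16 degrees, less where a joint would pass 70% of its speed; a pose out of reach is approached as far as the arm can. A call with a gripper value outside its range is refused whole. The fingers move at their own pace and stop on an object; "squeeze" is the grip in N (left out, the last holds). Time passes only in rows, so rows that do not move let the fingers close. It gives the time, the measured TCP pose, the force and the opening at its end, in the units of the state.
- r.sense(): the state, without advancing time (a new reading comes with each control period).
- r.grab_frame(name): name is "side" or "top" or "wrist"; returns a dict with "color" (400x640x3 uint8, red, green, blue), "fx", "fy", "cx", "cy" (pixels), "D" ([k1, k2, p1, p2, k3] as OpenCV has them; the pictures are not rectified), "rvec" (rotation vector, rad) and "tvec" (3), from world to camera coordinates, as OpenCV has them. Camera axes: x right, y down, z forward; pixel columns grow to the right and rows downward; lengths in m; the calibration is good to about 2 mm. A picture is of the moment at which its call begins. There is no depth.
- r.close_job(): hands the job in, once; it reports no verdict.
The state is a dict: "clock": time; "q": joint angles; "joint_vel": joint speeds; "tau": joint torques, N m; "ee_pos": TCP position; "tool_rot": TCP orientation; "wrist_force": force on the tool from outside, world axes, zero at the start; "wrist_torque": the same for the moment, N m; "grip_width": finger opening in m.
Only numpy, scipy, OpenCV 4.12 (cv2) and the standard library are available. Lean on these libraries where they do the work, as an engineer would, in place of code of your own. Each camera call takes 0.05 s, during which the arm holds its last target.

### The job

Set the tube roller mixer: with closed fingers, push gently against the side of the dial's blue bar, without gripping it, until the dial's black index mark lines up with the orange line on the collar. Then press the green start key fully down with a fingertip and let it come up again; do not press the red stop key, and leave everything else on the bench where it stands.

Things in the scene. Friction and masses are not known exactly. Their poses are not given: they have to be found in the camera images.
- dial_centre (a point): the point on the dial's upright turning axis, level with the top of its skirt (72 mm above the table), on the white tube roller mixer. The mixer is fixed to the table; its console, the part nearest the robot, is a flat-topped box 60 mm high. Behind the console lies the roller bed with tubes, nothing higher than 75 mm above the table
- dial: the dial: a pale grey skirt disc, 104 mm in diameter, its top 72 mm above the table, with a raised dark blue finger bar right across it (84 mm long, 16 mm wide, 26 mm high, so its top is 98 mm above the table, centred on the axis). Origin on the turning axis 60 mm above the table, z up, x along the bar towards the index. It turns endlessly both ways about the upright axis and stays where it is left; a sideways push of about 2 to 3 N near a bar end turns it
- index_mark (a point): the outer end of the dial's index mark (a black line 3 mm wide on the pale skirt, in line with the bar; the top of that half of the bar also carries a white stripe): 52 mm from the dial axis, 72 mm above the table; it turns with the dial
- target_line (a point): the inner end of the orange target line, 4 mm wide and 17 mm long, on the fixed dark collar that surrounds the dial (collar 140 mm across, top 70 mm above the table, with short pale grey scale lines all round): 52 mm from the dial axis, 72 mm above the table. The dial is set when index_mark is at this point
- start_key_top (a point): centre of the top of the green start key: a round push button, 30 mm in diameter, on a grey housing on the console beside the dial. Green and red key may be in either place, 80 mm apart
- start_key (a joint): how far the green start key is pressed down, m: 0 released, 0.006 fully down (takes about 5 N); springs back
- stop_key_top (a point): centre of the top of the red stop key, same size; not to be pressed
- stop_key (a joint): how far the red stop key is pressed down, m: 0 released, 0.006 fully down
- tube_rack: white rack of orange-capped tubes, 160 x 60 x 100 mm, loose; origin under its centre; to be left alone
- reagent: amber reagent bottle, 56 mm wide, 120 mm tall, loose; origin under its centre; to be left alone
- beaker: open glass beaker, 68 mm wide, 85 mm tall, loose; origin under its centre; to be left alone
- pipette: hand pipette lying flat, about 240 mm long, 26 mm high, loose; origin under its centre; to be left alone
- tip_box: blue box of pipette tips with a clear lid, 122 x 87 x 64 mm, loose; origin under its centre; to be left alone
- sample_jar: small white jar with orange cap, 48 mm wide, 55 mm tall, loose; origin under its centre; to be left alone
- cassette: flat black cassette, 70 x 45 x 14 mm, loose; origin under its centre; to be left alone

How it is judged:
On the way, in this order (a step that is already met when the one before it is completed fails the run):
1. the dial's index mark is lined up with the orange line, the dial at rest (horizontal distance between index_mark and target_line below 0.0035 m and angular speed of dial below 0.1 rad/s), for 0.2 s.
2. the green start key is pressed fully down (value of joint start_key above 0.0045 m), for 0.05 s.
At the end, for the whole second after the job is handed in: the index mark is within 3.5 mm of the orange line and at rest, both keys are up, and every loose thing is within 30 mm of where it stood (all of step 1 and value of joint each of start_key, stop_key below 0.0015 m and distance of each of tube_rack, reagent, beaker, pipette, tip_box, sample_jar, cassette from where it was at the start of the episode below 0.03 m); the robot touches nothing.
It fails at once if the green key is pressed (over 2 mm) while the dial is not on the orange line (within 3.5 mm) (value of joint start_key above 0.002 m and horizontal distance between index_mark and target_line above 0.0035 m).
It fails at once if the red stop key is pressed (over 1.5 mm) (value of joint stop_key above 0.0015 m).
It fails at once if the dial is gripped or pushed hard (over 20 N) (contact force between the fingers and dial above 20 N).
It fails at once if a loose thing is moved over 30 mm, lifted or carried (distance of any of tube_rack, reagent, beaker, pipette, tip_box, sample_jar, cassette from where it was at the start of the episode above 0.03 m).
It also fails if it takes over 56 s, if anything falls off the work surface, if the arm or the gripper's body presses on something with over 40 N, if the wrist force passes 120 N, or if a joint passes its speed limit or range.

## Working session

There is one attempt and no reset: what is moved stays moved. The work goes in short steps, Python scripts to look and compute and a tool call to move; the robot and the scene stay as the last step left them, time stands still between calls to the robot, and variables do not carry over. Pictures are saved under pics/ and viewed, and the job is handed in when it is done.

Besides the shell and the picture viewer there is one more tool, called after "Call:" as name(argument=value, ...) on one line, values as JSON. servo_tool: Moves the arm, as the interface text tells. Its arguments: {"type":"object","properties":{"moves":{"type":"array","items":{"type":"number"}},"squeeze":{"type":"number"}},"required":["moves"]}

```bash
mkdir -p pics; ls; cat > h.py <<'E'
import numpy as np,cv2,pickle
from rig import r
def grab(n,fn):
    f=r.grab_frame(n); pickle.dump(f,open(fn+'.pkl','wb')); cv2.imwrite('pics/'+fn+'.png',f['color'][...,::-1]); return f
def load(fn): return pickle.load(open(fn+'.pkl','rb'))
def K(f): return np.array([[f['fx'],0,f['cx']],[0,f['fy'],f['cy']],[0,0,1]],float)
def ray(f,px):
    px=np.asarray(px,float).reshape(-1,1,2)
    u=cv2.undistortPoints(px,K(f),np.array(f['D'],float)).reshape(-1,2)
    R=cv2.Rodrigues(np.array(f['rvec'],float))[0];t=np.array(f['tvec'],float).ravel()
    d=np.c_[u,np.ones(len(u))]@R
    return -R.T@t,d
def onplane(f,px,z):
    c,d=ray(f,px); return c+d*((z-c[2])/d[:,2])[:,None]
def proj(f,P):
    return cv2.projectPoints(np.asarray(P,float).reshape(-1,1,3),np.array(f['rvec'],float),np.array(f['tvec'],float),K(f),np.array(f['D'],float))[0].reshape(-1,2)
E
python3 - <<'E'
from h import *
print(r.sense())
for n in('side','top','wrist'): grab(n,n+'0')
E
```

```text
pics
{'clock': 0.0, 'q': array([-1.24448956,  0.41799019, -0.01030055,  1.61416632,  0.00469828,
        1.11067889, -0.05298874]), 'joint_vel': array([ 1.90234292e-04,  2.00286548e-05, -7.44738605e-05,  1.18351482e-03,
       -8.02144530e-04,  8.43626954e-04, -3.77812271e-05]), 'tau': array([ 4.26384495e-04, -8.64453435e+01,  6.79423437e-01, -4.34928131e+01,
        1.91172701e-02,  7.42259261e-03, -2.96714397e-06]), 'ee_pos': array([0.22461965, 0.58287843, 0.23065346]), 'tool_rot': array([-0.93490635,  1.36201912,  0.9336475 ]), 'wrist_force': array([-0.2232691 ,  0.59420948, -0.6137371 ]), 'wrist_torque': array([ 2.95369573e-06,  3.21253594e-02, -9.95661053e-03]), 'grip_width': 0.0855197861935469}
```

View pics/side0.png

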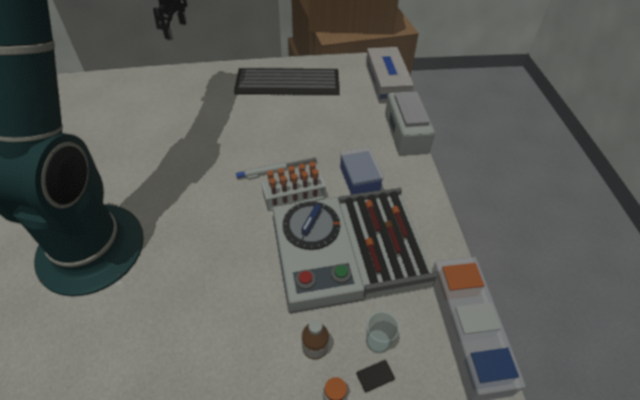

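View pics/top0.png

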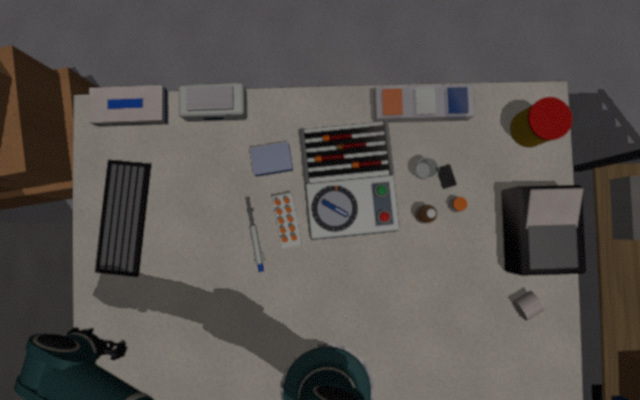

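View pics/wrist0.png

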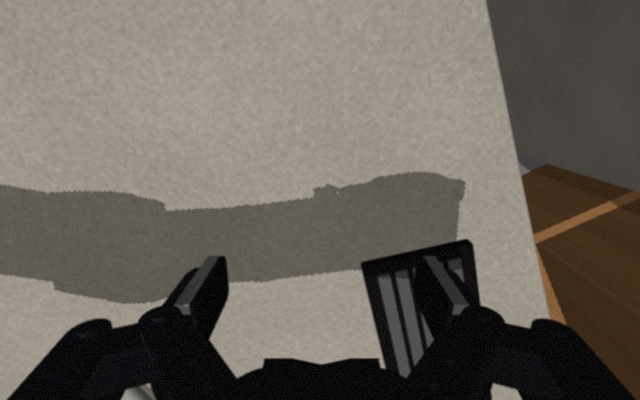

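The side view shows the dial near (312,225), red key (306,278) and green key (341,271). In the top view the dial is near (335,207), the green key at (381,190) and the red at (385,216). Next I'll zoom in.

```bash
python3 - <<'E'
from h import *
a=load('top0')['color'][165:250,290:410]; b=load('side0')['color'][185:315,265:370]
cv2.imwrite('pics/za.png',cv2.resize(a,None,fx=6,fy=6,interpolation=cv2.INTER_CUBIC)[...,::-1])
cv2.imwrite('pics/zb.png',cv2.resize(b,None,fx=4.6,fy=4.6,interpolation=cv2.INTER_CUBIC)[...,::-1])
f=load('top0');g=load('side0')
print('dial',onplane(f,[[335,207.5]],.072),onplane(g,[[312,225]],.072))
print('gr,red',onplane(f,[[381,190],[385,216]],.08),onplane(g,[[341,271],[306,278]],.08))
E
```

```text
dial [[ 0.56126511 -0.03497423  0.072     ]] [[ 0.56407327 -0.04314641  0.072     ]]
gr,red [[ 0.60964479 -0.17310227  0.08      ]
 [ 0.53194758 -0.18248798  0.08      ]] [[ 0.61275094 -0.18025207  0.08      ]
 [ 0.53446112 -0.18877466  0.08      ]]
```

View pics/za.png

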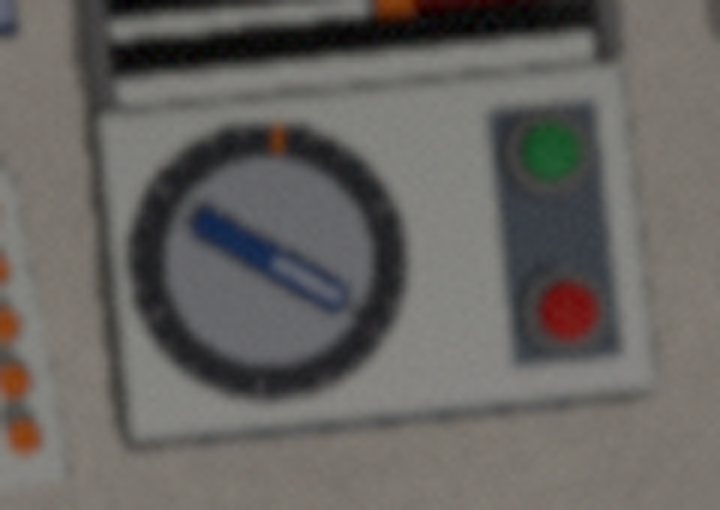

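View pics/zb.png

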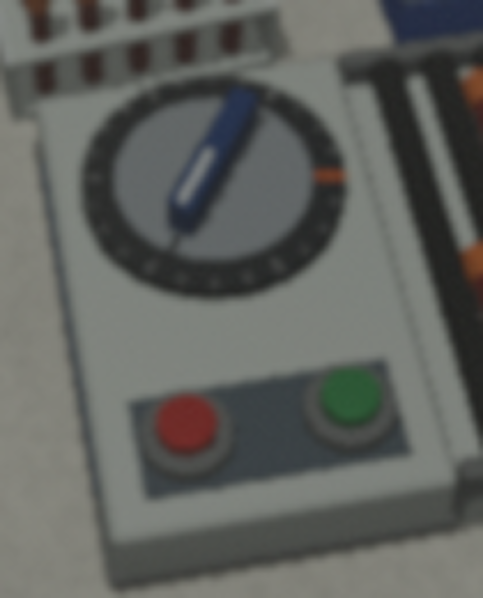

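```bash
cat >> h.py <<'E'
def centroid(m): 
    n,l,s,c=cv2.connectedComponentsWithStats(m.astype(np.uint8)); i=1+np.argmax(s[1:,4]); return c[i],s[i]
def masks(f,roi):
    x0,y0,x1,y1=roi; M=np.zeros(f['color'].shape[:2],bool); M[y0:y1,x0:x1]=1
    hsv=cv2.cvtColor(f['color'],cv2.COLOR_RGB2HSV).astype(int);H,S,V=hsv[...,0],hsv[...,1],hsv[...,2]
    return dict(green=M&(H>45)&(H<80)&(S>110)&(V>50),red=M&((H<5)|(H>174))&(S>140)&(V>60),orange=M&(H>5)&(H<18)&(S>110)&(V>60),blue=M&(H>105)&(H<125)&(S>110))
E
python3 - <<'E'
from h import *
for n,roi,dr in(('top0',(300,180,400,240),(312,184,358,232)),('side0',(272,195,360,300),(282,198,342,250))):
    f=load(n);m=masks(f,roi);out={}
    for k in m:
        mm=m[k].copy()
        if k in('orange','blue'):
            q=np.zeros_like(mm);q[dr[1]:dr[3],dr[0]:dr[2]]=1;mm&=q
        c,s=centroid(mm);z={'green':.078,'red':.078,'orange':.07,'blue':.095}[k]
        print(n,k,c,s,onplane(f,[c],z))
    # dark ring: outer ellipse in rectified plane z=.07
    g=cv2.cvtColor(f['color'],cv2.COLOR_RGB2GRAY)
    d=np.zeros_like(g);d[dr[1]:dr[3],dr[0]:dr[2]]=(g[dr[1]:dr[3],dr[0]:dr[2]]<75)
    cs,_=cv2.findContours(d,cv2.RETR_EXTERNAL,cv2.CHAIN_APPROX_NONE);c=max(cs,key=cv2.contourArea)
    P=onplane(f,cv2.convexHull(c).reshape(-1,2),.07)[:,:2]
    A=np.c_[2*P,np.ones(len(P))];s=np.linalg.lstsq(A,(P**2).sum(1),rcond=None)[0];print('circ',s[:2],np.sqrt(s[2]+s[:2]@s[:2]))
    for L in ('tube_rack',):pass
f=load('top0')
print('roller front',onplane(f,[[306,180],[388,177],[308,236],[397,230]],.06))
print('bottles',onplane(f,[[427,213]],.12),onplane(f,[[424,167]],.085), 'rack',onplane(f,[[273,193],[290,193],[300,245]],.1))
E
```

```text
top0 green [381.24590164 189.67213115] [377 186   9   9  61] [[ 0.61075261 -0.17411535  0.078     ]]
top0 red [384.06060606 216.15151515] [380 212   9   9  66] [[ 0.53161042 -0.17994021  0.078     ]]
top0 orange [336.  187.8] [335 186   3   4  10] [[ 0.62041272 -0.03963655  0.07      ]]
top0 blue [328.83333333 204.61111111] [323 200  13  10  54] [[ 0.56930038 -0.01631928  0.095     ]]
circ [ 0.56031027 -0.03219615] 0.06786608897788572
side0 green [340.86813187 270.61538462] [336 266  11  10  91] [[ 0.61289705 -0.17813428  0.078     ]]
side0 red [305.02020202 276.65656566] [300 272  11  11  99] [[ 0.53278071 -0.18412887  0.078     ]]
side0 orange [336.14285714 222.92857143] [334 222   5   3  14] [[ 0.62287268 -0.04207009  0.07      ]]
side0 blue [314.9245283  210.52830189] [311 205   9  13  53] [[ 0.57390237 -0.01800991  0.095     ]]
circ [ 0.56176562 -0.03921645] 0.06992831508148037
roller front [[ 0.64719694  0.05007907  0.06      ]
 [ 0.64996643 -0.19803379  0.06      ]
 [ 0.47803626  0.04807289  0.06      ]
 [ 0.48940743 -0.2198134   0.06      ]]
bottles [[ 0.53667781 -0.29915242  0.12      ]] [[ 0.67472293 -0.30288818  0.085     ]] rack [[0.60741613 0.14723721 0.1       ]
 [0.60613685 0.09711395 0.1       ]
 [0.45289167 0.07119086 0.1       ]]
```

```bash
python3 - <<'E'
from h import *
from scipy.spatial.transform import Rotation as Ro
s=r.sense();R=Ro.from_rotvec(s['tool_rot']).as_matrix();print(R.round(3))
# start look pose: above console
d=np.array([.50,-.06,.30])-s['ee_pos'];print('tool shift',(R.T@d).round(4))
f=load('wrist0');Rc=cv2.Rodrigues(np.array(f['rvec'],float))[0];c=-Rc.T@np.array(f['tvec']).ravel()
print('cam in tool',R.T@(c-s['ee_pos']),'axis',R.T@Rc[2],Rc[2],f['fx'])
# triangulate keys
t,g=load('top0'),load('side0')
for a,b in(((381.25,189.67),(340.87,270.6)),((384.06,216.15),(305.0,276.66))):
    c1,d1=ray(t,[a]);c2,d2=ray(g,[b]);d1=d1[0];d2=d2[0]
    x=np.linalg.lstsq(np.c_[d1,-d2],c2-c1,rcond=None)[0];p,q=c1+x[0]*d1,c2+x[1]*d2;print((p+q)/2,np.linalg.norm(p-q))
E
```

```text
[[-0.    -0.933  0.36 ]
 [-0.001  0.36   0.933]
 [-1.    -0.    -0.001]]
tool shift [-0.0687 -0.4881 -0.501 ]
cam in tool [-0.14302421  0.0777156   0.0004254 ] axis [ 9.51873428e-01 -3.06490224e-01  8.48470751e-04] [ 0.28604132 -0.11026536 -0.95185183] 322.67986491300496
[ 0.61242292 -0.1749489   0.07252734] 0.002528175338762493
[ 0.5323806  -0.18074318  0.07192805] 0.0012762184596266735
```

Call:
servo_tool(moves=[-1,0,-0.025,-0.0225,0,-1,0,-0.025,-0.0225,0,-1,0,-0.025,-0.0225,0,-1,0,-0.025,-0.0225,0,-1,0,-0.025,-0.0225,0,-1,0,-0.025,-0.0225,0,-1,0,-0.025,-0.0225,0,-1,0,-0.025,-0.0225,0])

```text
clock: 0.82
ee_pos: [0.347, 0.3417, 0.2312]
tool_rot: [-0.934, 1.361, 0.934]
wrist_force: [1.5, 0.8, 0.4]
grip_width: -0.0002
```

Call:
servo_tool(moves=[-1,0,-0.025,-0.0225,0,-1,0,-0.025,-0.0225,0,-1,0,-0.025,-0.0225,0,-1,0,-0.025,-0.0225,0,-1,0,-0.025,-0.0225,0,-1,0,-0.025,-0.0225,0,-1,0,-0.025,-0.0225,0,-1,0,-0.025,-0.0225,0])

```text
clock: 1.48
ee_pos: [0.4689, 0.1019, 0.2314]
tool_rot: [-0.934, 1.361, 0.934]
wrist_force: [0.5, 1.0, -0.6]
grip_width: 0.0002
```

Call:
servo_tool(moves=[-1,0,-0.025,-0.0225,0,-1,0,-0.025,-0.0225,0,-1,0,-0.025,-0.0225,0,-1,0,-0.025,-0.0225,0,-1,0,0,0,7,-1,0,0,0,7,-1,0,0,0,7,-1,0,0,0,7])

```text
clock: 2.15
ee_pos: [0.5294, -0.0168, 0.2311]
tool_rot: [-0.554, 1.499, 0.554]
wrist_force: [0.5, 0.1, 0.3]
grip_width: -0.0001
```

Call:
servo_tool(moves=[-1,0,0,0,7,-1,0,0,0,7,-1,0,0,0,7,-1,0,0,0,7,-1,0,0,0,7,-1,0,0,0,7,-1,0,0,0,7,-1,0,0,0,7])

```text
clock: 2.82
ee_pos: [0.5293, -0.0164, 0.2312]
tool_rot: [0.211, 1.561, -0.211]
wrist_force: [-0.1, -0.1, 0.7]
grip_width: 0.0
```

Call:
servo_tool(moves=[-1,0,0,0,7,-1,0,0,0,7,-1,0,0,0,7,-1,0,0,0,7,-1,0,0,0,7,-1,0,0,0,7,-1,0,0,0,7,-1,0,0,0,7])

```text
clock: 3.48
ee_pos: [0.5293, -0.0164, 0.2312]
tool_rot: [0.967, 1.346, -0.967]
wrist_force: [0.8, 0.5, -0.9]
grip_width: 0.0
```

Call:
servo_tool(moves=[-1,0,0,0,7,-1,0,0,0,7,-1,0,0,0,7,-1,0,0,0,7,-1,0,0,0,7,-1,0,0,0,7,-1,0,0,0,6,-1,0,0,0,0])

```text
clock: 4.15
ee_pos: [0.5294, -0.0163, 0.2311]
tool_rot: [1.575, 0.921, -1.576]
wrist_force: [-0.4, 0.5, 0.1]
grip_width: 0.0001
```

```bash
python3 - <<'E'
from h import *
from scipy.spatial.transform import Rotation as Ro
f=grab('wrist','wrist1')
s=r.sense();R=Ro.from_rotvec(s['tool_rot']).as_matrix();print(R.round(3),s['ee_pos'],s['q'],s['clock'],s['wrist_force'])
E
```

```text
[[-0.     0.875 -0.484]
 [-0.001 -0.484 -0.875]
 [-1.    -0.     0.001]] [ 0.52938908 -0.01629788  0.23111251] [-0.85941511  0.40423524  1.05142249  1.87511265 -0.39429464  1.09103936
 -1.73135835] 4.2 [ 0.5300316   0.8467166  -0.59773965]
```

View pics/wrist1.png

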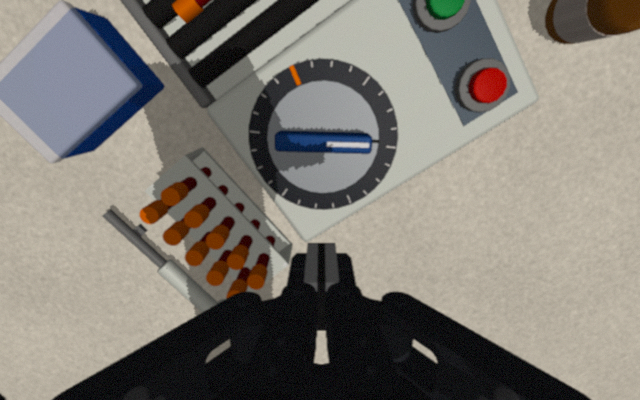

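The wrist view shows the ring centred near (323,133), the orange line at (295,75), the index mark at (375,141), green at (443,3) and red at (488,85).

```bash
cat >> h.py <<'E'
def dialmeas(f,c0,rad,zc=.07,gthr=75,box=None):
    """c0 approx px centre, rad px half-size of window; returns centre (world), orange ang, blue/white info"""
    g=cv2.cvtColor(f['color'],cv2.COLOR_RGB2GRAY);hsv=cv2.cvtColor(f['color'],cv2.COLOR_RGB2HSV).astype(int)
    yy,xx=np.mgrid[:g.shape[0],:g.shape[1]];win=np.hypot(xx-c0[0],yy-c0[1])<rad
    m=masks(f,(0,0,640,400))
    co,so=centroid(m['orange']&win)
    return onplane(f,[co],zc)[0],co,so
E
python3 - <<'E'
from h import *
f=load('wrist1')
g=cv2.cvtColor(f['color'],cv2.COLOR_RGB2GRAY)
yy,xx=np.mgrid[:400,:640];win=np.hypot(xx-323,yy-133)<80
d=((g<80)&win).astype(np.uint8)
cs,_=cv2.findContours(d,cv2.RETR_EXTERNAL,cv2.CHAIN_APPROX_NONE);c=max(cs,key=cv2.contourArea)
P=onplane(f,cv2.convexHull(c).reshape(-1,2),.07)[:,:2]
A=np.c_[2*P,np.ones(len(P))];s=np.linalg.lstsq(A,(P**2).sum(1),rcond=None)[0];C=s[:2];print('circ',C,np.sqrt(s[2]+C@C))
m=masks(f,(0,0,640,400))
for k,z in(('orange',.07),('blue',.095),('green',.078),('red',.078)):
    w=win if k in('orange','blue') else np.ones_like(win)
    c,st=centroid(m[k]&w);p=onplane(f,[c],z)[0];v=p[:2]-C;print(k,c,st,p,np.degrees(np.arctan2(v[1],v[0])),np.hypot(*v))
a=f['color'][50:215,240:405];cv2.imwrite('pics/z1.png',cv2.resize(a,None,fx=3.6,fy=3.6,interpolation=cv2.INTER_CUBIC)[...,::-1])
p=onplane(f,[[375,141]],.072)[0];v=p[:2]-C;print(p,np.degrees(np.arctan2(v[1],v[0])),np.hypot(*v))
E
```

```text
circ [ 0.56203975 -0.03488041] 0.06921155186810249
orange [294.90298507  75.20149254] [289  65  13  21 134] [ 0.62252276 -0.04136027  0.07      ] -6.115067138175907 0.06082913042673403
blue [318.08925081 141.26775244] [ 275  131   98   22 1535] [ 0.56500261 -0.03252385  0.095     ] 38.49751536923472 0.0037857487603509474
green [445.43326489   7.06365503] [429   0  36  19 487] [ 0.60627091 -0.17414647  0.078     ] -72.38005708829292 0.1461212923384406
red [487.76464938  84.81556196] [ 469   68   38   35 1041] [ 0.53307221 -0.18305698  0.078     ] -101.06144171722451 0.15098150083490156
[ 0.5363907 -0.0770343  0.072    ] -121.31893319664816 0.04934393651170354
```

View pics/z1.png

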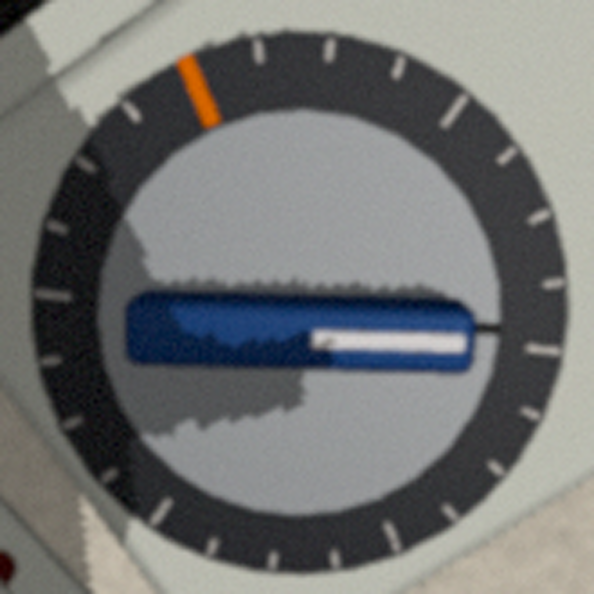

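Call:
servo_tool(moves=[-1,0,0,0,2,-1,0,0.0345,-0.015,0,-1,0,0.0345,-0.015,0,-1,0.03,0,0,0,-1,0.03,0,0,0,-1,0.03,0,0,0,-1,0.02,0,0,0,-1,0,0,0,0])

```text
clock: 4.87
ee_pos: [0.6021, -0.0262, 0.1175]
tool_rot: [1.59, 0.907, -1.599]
wrist_force: [-0.9, -0.1, 0.4]
grip_width: -0.0001
```

```bash
python3 - <<'E'
from h import *
from scipy.spatial.transform import Rotation as Ro
f=grab('wrist','wrist2')
s=r.sense();R=Ro.from_rotvec(s['tool_rot']).as_matrix();print(s['ee_pos'],s['q'],s['clock'],s['wrist_force'],(R.T@(s['ee_pos']-[.562,-.0355,.072])).round(4))
E
```

```text
[ 0.60314643 -0.02652406  0.12007606] [-0.62986147  0.67439564  0.8739439   1.78111026 -0.61134433  0.98494038
 -1.61789782] 4.9167 [ 0.10304567 -0.39664551  0.69056439] [-0.0482  0.0306 -0.0288]
```

View pics/wrist2.png

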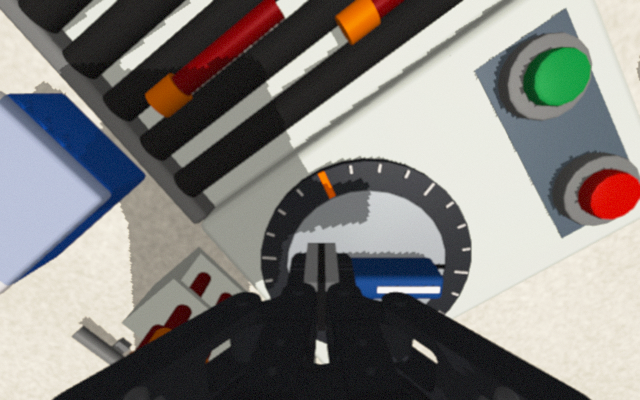

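The fingertip sits just beside the bar's far end, with its tip at (321,250). The green key is at (558,77). I'll go down to about 81 mm.

Call:
servo_tool(moves=[-1,0.015,0,0,0,-1,0.015,0,0,0,-1,0.009,0,0,0,-1,0,0,0,0,-1,0,0,0,0])

```text
clock: 5.33
ee_pos: [0.604, -0.0265, 0.0824]
tool_rot: [1.596, 0.902, -1.597]
wrist_force: [-0.1, 0.3, 0.4]
grip_width: -0.0001
```

```bash
cat >> h.py <<'E'
def st(C=(.562,-.0355,.072)):
    from scipy.spatial.transform import Rotation as Ro
    s=r.sense();R=Ro.from_rotvec(s['tool_rot']).as_matrix()
    print('t',round(s['clock'],2),'p',s['ee_pos'].round(4),'yang',np.degrees(np.arctan2(R[1,1],R[0,1])).round(1),'F',s['wrist_force'].round(1),'Ftool',(R.T@s['wrist_force']).round(1),'rel',(R.T@(s['ee_pos']-C)).round(4),'q',s['q'].round(2))
    return s,R
E
python3 - <<'E'
from h import *
st()
f=load('wrist2');m=masks(f,(0,0,640,400))
for z in(.072,.078):
  for k in('green','red'):
    c,s=centroid(m[k]);print(k,c,s,onplane(f,[c],z))
E
```

```text
t 5.33 p [ 0.604  -0.0265  0.0824] yang -31.0 F [-0.1  0.3  0.4] Ftool [-0.4 -0.2 -0.2] rel [-0.0104  0.0314 -0.0294] q [-0.6   0.72  0.83  1.8  -0.66  0.92 -1.59]
green [556.58094928  76.19895969] [ 524   47   67   59 3076] [[ 0.61115765 -0.18055154  0.072     ]]
red [228.49306431  44.93757881] [ 173    0  111   95 3172] [[ 0.71588623 -0.03616944  0.072     ]]
green [556.58094928  76.19895969] [ 524   47   67   59 3076] [[ 0.61306829 -0.17690965  0.078     ]]
red [228.49306431  44.93757881] [ 173    0  111   95 3172] [[ 0.71445972 -0.03712823  0.078     ]]
```

Call:
servo_tool(moves=[-1,0,-0.005,0,0,-1,0,-0.004,0,0,-1,0,-0.003,0,0,-1,0,0,0,0,-1,0,0,0,0])

```text
clock: 5.75
ee_pos: [0.5938, -0.0199, 0.0826]
tool_rot: [1.596, 0.902, -1.596]
wrist_force: [-0.1, -0.0, -0.1]
grip_width: -0.0
```

```bash
python3 -c "
from h import *
st()"
```

```text
t 5.75 p [ 0.5938 -0.0199  0.0826] yang -31.0 F [-0.1 -0.  -0.1] Ftool [ 0.1 -0.1  0.1] rel [-0.0106  0.0192 -0.0298] q [-0.62  0.71  0.84  1.83 -0.66  0.91 -1.59]
```

Near contact, so I'll start the arc: 8 rows at 3° each.

Call:
servo_tool(moves=[-1,0,-0.0016,-0.001,-3,-1,0,-0.0016,-0.001,-3,-1,0,-0.0016,-0.001,-3,-1,0,-0.0016,-0.001,-3,-1,0,-0.0016,-0.001,-3,-1,0,-0.0016,-0.001,-3,-1,0,-0.0016,-0.001,-3,-1,0,-0.0016,-0.001,-3])

```text
clock: 6.42
ee_pos: [0.5852, -0.0084, 0.0826]
tool_rot: [1.298, 1.149, -1.297]
wrist_force: [3.3, 0.5, -1.3]
grip_width: 0.0003
```

```bash
python3 -c "
from h import *
st();grab('wrist','wrist3')"
```

```text
t 6.42 p [ 0.5852 -0.0084  0.0826] yang -6.9 F [ 3.3  0.5 -1.3] Ftool [ 1.3  3.2 -0.9] rel [-0.0106  0.0197 -0.0297] q [-0.59  0.65  0.74  1.85 -0.57  0.86 -1.26]
```

View pics/wrist3.png

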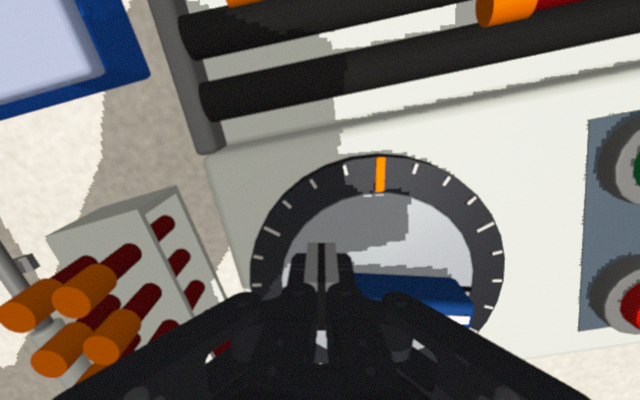

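The bar follows at about 3 N, and the orange line shows at (380,175). I'll continue.

Call:
servo_tool(moves=[-1,0,-0.0016,-0.001,-3,-1,0,-0.0016,-0.001,-3,-1,0,-0.0016,-0.001,-3,-1,0,-0.0016,-0.001,-3,-1,0,-0.0016,-0.001,-3,-1,0,-0.0016,-0.001,-3,-1,0,-0.0016,-0.001,-3,-1,0,-0.0016,-0.001,-3])

```text
clock: 7.13
ee_pos: [0.572, -0.0009, 0.0826]
tool_rot: [0.988, 1.334, -0.987]
wrist_force: [2.6, 2.6, -0.8]
grip_width: 0.0003
```

```bash
python3 -c "
from h import *
st()"
```

```text
t 7.13 p [ 0.572  -0.0009  0.0826] yang 17.0 F [ 2.6  2.6 -0.8] Ftool [ 0.8  3.3 -1.8] rel [-0.0105  0.0197 -0.0302] q [-0.54  0.6   0.64  1.88 -0.48  0.82 -0.92]
```

Call:
servo_tool(moves=[-1,0,-0.0016,-0.001,-3,-1,0,-0.0016,-0.001,-3,-1,0,-0.0016,-0.001,-3,-1,0,-0.0016,-0.001,-3,-1,0,-0.0016,-0.001,-3,-1,0,-0.0016,-0.001,-3,-1,0,-0.0016,-0.001,-3,-1,0,-0.0016,-0.001,-3])

```text
clock: 7.8
ee_pos: [0.5568, 0.0007, 0.0825]
tool_rot: [0.668, 1.466, -0.667]
wrist_force: [0.4, 3.1, -0.1]
grip_width: -0.0001
```

```bash
python3 -c "
from h import *
st();grab('wrist','wrist4')"
```

```text
t 7.8 p [0.5568 0.0007 0.0825] yang 41.0 F [ 0.4  3.1 -0.1] Ftool [ 0.1  2.4 -2.1] rel [-0.0105  0.0198 -0.0307] q [-0.48  0.55  0.54  1.92 -0.39  0.79 -0.57]
```

View pics/wrist4.png

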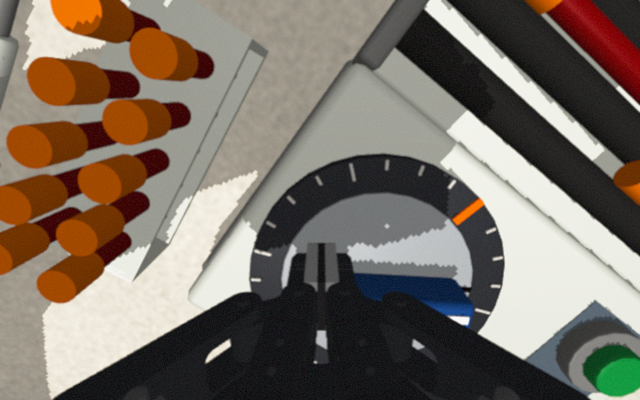

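The orange line is at (467,212) with the index near (473,290), leaving about 43°. I'll go another 36°.

Call:
servo_tool(moves=[-1,0,-0.0016,-0.001,-3,-1,0,-0.0016,-0.001,-3,-1,0,-0.0016,-0.001,-3,-1,0,-0.0016,-0.001,-3,-1,0,-0.0016,-0.001,-3,-1,0,-0.0016,-0.001,-3])

```text
clock: 8.35
ee_pos: [0.5459, -0.0027, 0.0825]
tool_rot: [0.425, 1.529, -0.424]
wrist_force: [-1.1, 3.7, 2.3]
grip_width: 0.0002
```

Call:
servo_tool(moves=[-1,0,-0.0016,-0.0009,-3,-1,0,-0.0016,-0.0009,-3,-1,0,-0.0016,-0.0009,-3,-1,0,-0.0016,-0.0009,-3,-1,0,-0.0016,-0.0009,-3,-1,0,-0.0016,-0.0009,-3,-1,0,0,0,0])

```text
clock: 8.93
ee_pos: [0.5368, -0.0099, 0.0823]
tool_rot: [0.179, 1.564, -0.179]
wrist_force: [-1.6, 2.7, 0.4]
grip_width: -0.0003
```

```bash
python3 -c "
from h import *
st();f=grab('wrist','wrist5')
a=f['color'][140:340,230:530];cv2.imwrite('pics/z5.png',cv2.resize(a,None,fx=2.6,fy=2.6,interpolation=cv2.INTER_CUBIC)[...,::-1])"
```

```text
t 8.93 p [ 0.5368 -0.0099  0.0823] yang 76.9 F [-1.6  2.7  0.4] Ftool [-0.4  2.2 -2.2] rel [-0.0103  0.0193 -0.0304] q [-0.36  0.49  0.4   1.96 -0.27  0.75 -0.03]
```

View pics/z5.png

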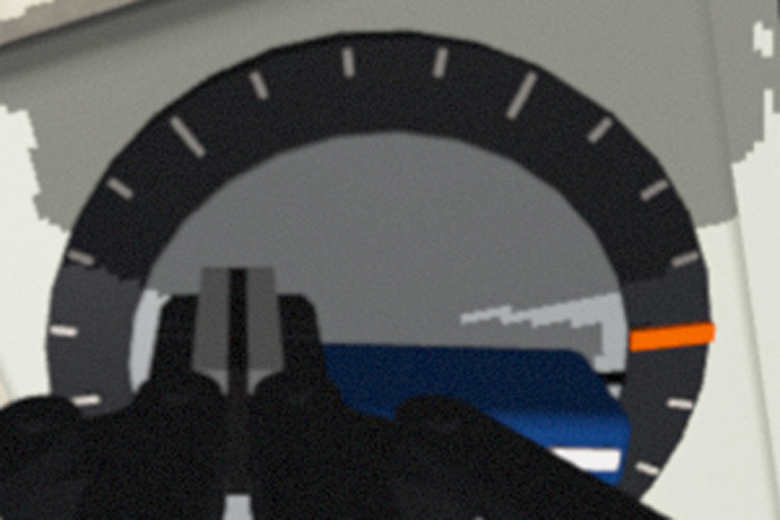

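In the crop the index mark ends near (620,378) and the orange line's inner end is at (630,339), so it is still a little short.

```bash
python3 -c "
from h import *
f=load('wrist5')
px=lambda x,y:[230+(x+.5)/2.6-.5,140+(y+.5)/2.6-.5]
I=onplane(f,[px(621,378)],.072)[0];T=onplane(f,[px(630,339.5),px(713,332)],.07)
C=np.array([.562,-.0355])
for p in (I,*T): v=p[:2]-C;print(p,np.degrees(np.arctan2(v[1],v[0])),np.hypot(*v))
v=T[1]-T[0];print(np.degrees(np.arctan2(v[1],v[0])))
"
```

```text
[ 0.61122318 -0.04907215  0.072     ] -15.4149612489598 0.05106000951939409
[ 0.61464035 -0.04167529  0.07      ] -6.69083936025373 0.05300132601855458
[ 0.63161493 -0.04376748  0.07      ] -6.772735891327165 0.07010413170816439
-7.026529404157198
```

Call:
servo_tool(moves=[-1,0,-0.0015,-0.0009,-2.8,-1,0,-0.0015,-0.0009,-2.8,-1,0,-0.0015,-0.0009,-2.8,-1,0,0,0,0,-1,0,0,0,0])

```text
clock: 9.4
ee_pos: [0.5336, -0.0138, 0.0823]
tool_rot: [0.067, 1.57, -0.067]
wrist_force: [-0.4, 0.7, 0.8]
grip_width: -0.0005
```

```bash
python3 -c "
from h import *
st();f=grab('wrist','wrist6')
a=f['color'][140:340,230:530];cv2.imwrite('pics/z6.png',cv2.resize(a,None,fx=2.6,fy=2.6,interpolation=cv2.INTER_CUBIC)[...,::-1])"
```

```text
t 9.4 p [ 0.5336 -0.0138  0.0823] yang 85.1 F [-0.4  0.7  0.8] Ftool [-0.8  0.7 -0.4] rel [-0.0103  0.0192 -0.0301] q [-0.32  0.48  0.36  1.97 -0.24  0.74  0.1 ]
```

View pics/z6.png

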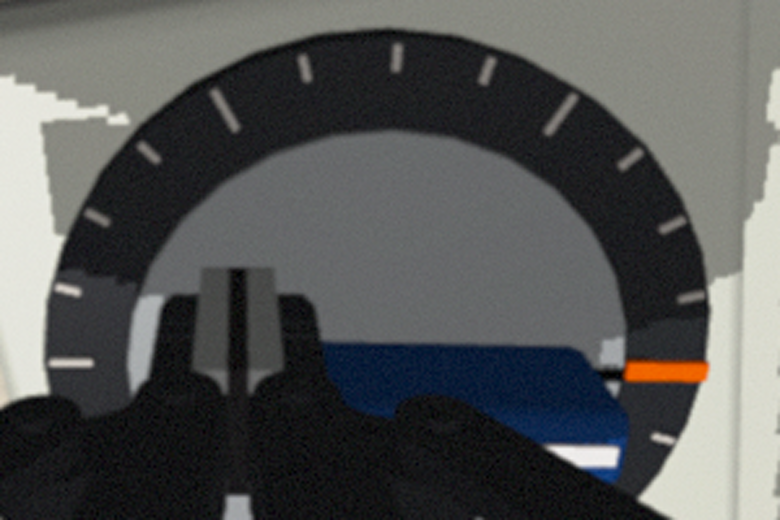

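The index at (615,375) now meets the orange inner end at (626,371), within about 1 mm. I'll back off, lift and check.

Call:
servo_tool(moves=[-1,0,0.008,0,0,-1,0,0.012,0,0,-1,0,0,0,0,-1,-0.035,0,0,0,-1,-0.035,0,0,0,-1,-0.02,-0.015,0.03,0,-1,0,-0.015,0.03,0,-1,0,0,0,0])

```text
clock: 10.12
ee_pos: [0.5967, -0.0311, 0.174]
tool_rot: [0.064, 1.565, -0.067]
wrist_force: [-1.0, -0.7, -0.9]
grip_width: 0.0001
```

```bash
python3 -c "
from h import *
st();f=grab('wrist','wrist7');grab('top','top7')"
```

```text
t 10.12 p [ 0.5967 -0.0311  0.174 ] yang 85.2 F [-1.  -0.7 -0.9] Ftool [ 0.9 -0.8 -0.9] rel [-0.1019  0.0072  0.0348] q [-0.31  0.45  0.41  1.75 -0.21  0.97  0.09]
```

View pics/wrist7.png

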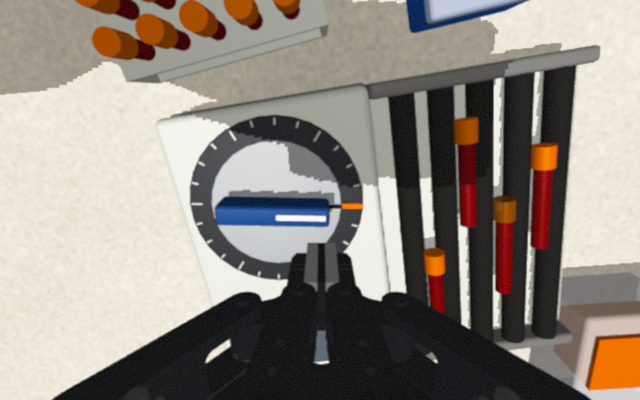

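```bash
python3 -c "
from h import *
f=load('wrist7')
a=f['color'][165:245,290:390];cv2.imwrite('pics/z7.png',cv2.resize(a,None,fx=7,fy=7,interpolation=cv2.INTER_CUBIC)[...,::-1])"
```

```text
(no output)
```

View pics/z7.png

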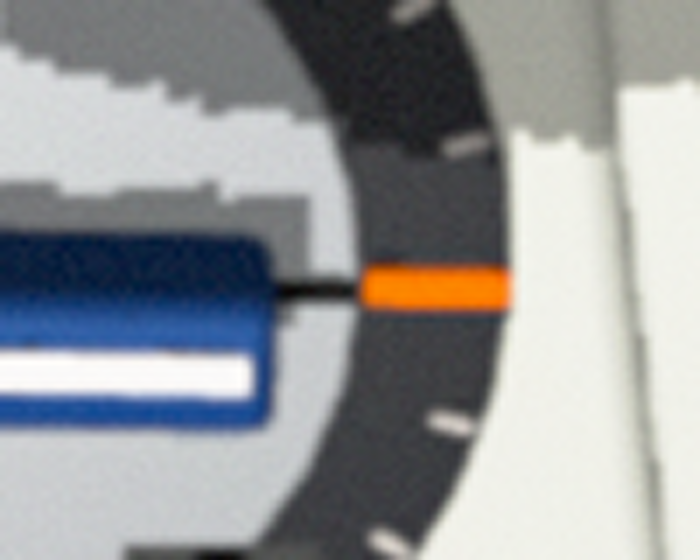

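The index is in line with the orange line to well under 1 mm. On to the green key.

Call:
servo_tool(moves=[-1,0,-0.0335,0.0055,0,-1,0,-0.0335,0.0055,0,-1,0,-0.0335,0.0055,0,-1,0,-0.0335,0.0055,0,-1,0,-0.0335,0.0055,0,-1,0,0,0,0,-1,0,0,0,0])

```text
clock: 10.8
ee_pos: [0.6054, -0.1989, 0.1717]
tool_rot: [0.066, 1.571, -0.066]
wrist_force: [0.2, 1.5, 0.1]
grip_width: 0.0002
```

```bash
python3 -c "
from h import *
s,R=st();f=grab('wrist','wrist8')
m=masks(f,(0,0,640,400))
for k in('green','red'):
  c,q=centroid(m[k])
  for z in(.074,.078,.082): print(k,c,q,onplane(f,[c],z), R.T@(onplane(f,[c],z)[0]-s['ee_pos']))
"
```

```text
t 10.8 p [ 0.6054 -0.1989  0.1717] yang 85.2 F [0.2 1.5 0.1] Ftool [-0.1  1.6  0.1] rel [-0.0998 -0.1591  0.0569] q [-0.04  0.53  0.43  1.65 -0.25  1.02  0.38]
green [326.92183517 170.97366185] [ 308  151   39   40 1177] [[ 0.61255898 -0.17765617  0.074     ]] [0.0977302  0.02175789 0.00549811]
green [326.92183517 170.97366185] [ 308  151   39   40 1177] [[ 0.61256715 -0.17670618  0.078     ]] [0.09372999 0.0227039  0.0054214 ]
green [326.92183517 170.97366185] [ 308  151   39   40 1177] [[ 0.61257532 -0.17575619  0.082     ]] [0.08972977 0.02364991 0.00534469]
red [223.62003311 187.07615894] [ 204  168   40   39 1208] [[ 0.53161134 -0.18363664  0.074     ]] [ 0.09783059  0.00897819 -0.07465772]
red [223.62003311 187.07615894] [ 204  168   40   39 1208] [[ 0.5329638  -0.18258733  0.078     ]] [ 0.0938287   0.01013643 -0.07340328]
red [223.62003311 187.07615894] [ 204  168   40   39 1208] [[ 0.53431627 -0.18153803  0.082     ]] [ 0.08982682  0.01129468 -0.07214883]
```

View pics/wrist8.png

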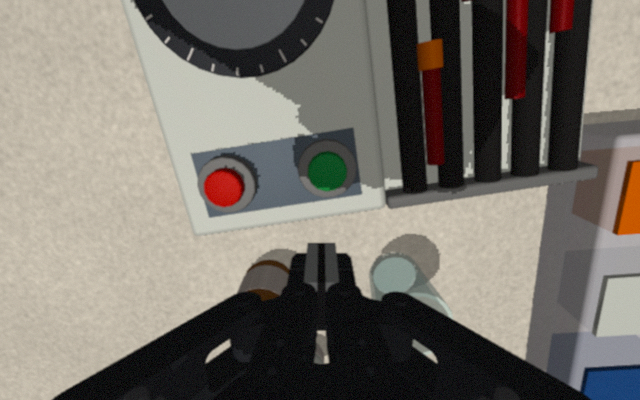

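The green key is at (327,171) and the red at (224,187). I'll move above green and come down to about 10 mm over it.

Call:
servo_tool(moves=[-1,0,0.022,0.0055,0,-1,0.03,0,0,0,-1,0.03,0,0,0,-1,0.02,0,0,0,-1,0,0,0,0,-1,0,0,0,0])

```text
clock: 11.35
ee_pos: [0.6133, -0.1746, 0.092]
tool_rot: [0.063, 1.572, -0.062]
wrist_force: [0.7, 0.5, 0.8]
grip_width: -0.0001
```

```bash
python3 -c "
from h import *
s,R=st();f=grab('wrist','wrist9');f=grab('side','side9')
a=f['color'][185:315,265:385];cv2.imwrite('pics/z9.png',cv2.resize(a,None,fx=4.6,fy=4.6,interpolation=cv2.INTER_CUBIC)[...,::-1])
"
```

```text
t 11.35 p [ 0.6133 -0.1746  0.092 ] yang 85.4 F [0.7 0.5 0.8] Ftool [-0.8  0.5  0.7] rel [-0.0202 -0.1346  0.0622] q [-0.05  0.63  0.39  1.7  -0.29  0.88  0.38]
```

View pics/wrist9.png

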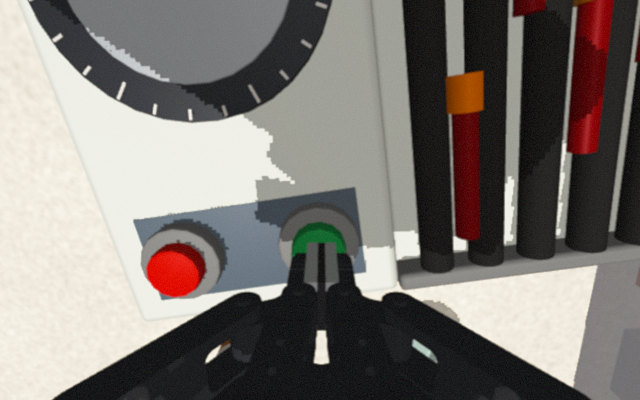

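View pics/z9.png

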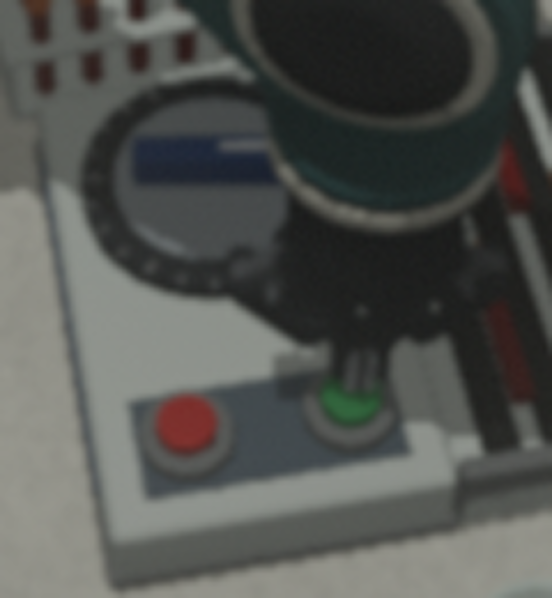

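The fingertip is above green (318,240) and well clear of red (176,270). I'll come down in small steps.

Call:
servo_tool(moves=[-1,0.004,-0.002,0,0,-1,0.004,0,0,0,-1,0.002,0,0,0,-1,0,0,0,0])

```text
clock: 11.78
ee_pos: [0.6134, -0.1783, 0.0822]
tool_rot: [0.064, 1.57, -0.064]
wrist_force: [-0.7, 0.1, 1.8]
grip_width: -0.0
```

Call:
servo_tool(moves=[-1,0.001,0,0,0,-1,0.001,0,0,0,-1,0,0,0,0,-1,0,0,0,0])

```text
clock: 12.12
ee_pos: [0.6135, -0.1783, 0.0805]
tool_rot: [0.064, 1.57, -0.064]
wrist_force: [-0.1, -0.1, 2.8]
grip_width: 0.0
```

Call:
servo_tool(moves=[-1,0.001,0,0,0,-1,0.001,0,0,0,-1,0,0,0,0,-1,0,0,0,0])

```text
clock: 12.45
ee_pos: [0.6135, -0.1783, 0.0784]
tool_rot: [0.064, 1.57, -0.064]
wrist_force: [-0.6, 0.1, 2.8]
grip_width: 0.0
```

Call:
servo_tool(moves=[-1,0.001,0,0,0,-1,0.001,0,0,0,-1,0,0,0,0,-1,0,0,0,0])

```text
clock: 12.78
ee_pos: [0.6135, -0.1783, 0.0763]
tool_rot: [0.064, 1.57, -0.064]
wrist_force: [-1.2, -0.4, 4.3]
grip_width: -0.0
```

Call:
servo_tool(moves=[-1,0.001,0,0,0,-1,0,0,0,0,-1,0,0,0,0])

```text
clock: 13.03
ee_pos: [0.6135, -0.1783, 0.076]
tool_rot: [0.064, 1.569, -0.064]
wrist_force: [-4.4, 0.6, 14.8]
grip_width: -0.0002
```

Call:
servo_tool(moves=[-1,0.001,0,0,0,-1,0,0,0,0,-1,0,0,0,0])

```text
clock: 13.28
ee_pos: [0.6137, -0.1784, 0.0757]
tool_rot: [0.064, 1.569, -0.064]
wrist_force: [-9.4, 3.3, 26.2]
grip_width: 0.0001
```

```bash
python3 -c "
from h import *
s,R=st();f=grab('side','side10')
a=f['color'][185:315,265:385];cv2.imwrite('pics/z10.png',cv2.resize(a,None,fx=4.6,fy=4.6,interpolation=cv2.INTER_CUBIC)[...,::-1])
f=grab('wrist','wrist10')
"
```

```text
t 13.28 p [ 0.6137 -0.1784  0.0757] yang 85.3 F [-9.4  3.3 26.2] Ftool [-26.2   2.5  -9.6] rel [-0.0037 -0.1382  0.0632] q [-0.04  0.65  0.38  1.7  -0.31  0.85  0.39]
```

View pics/z10.png

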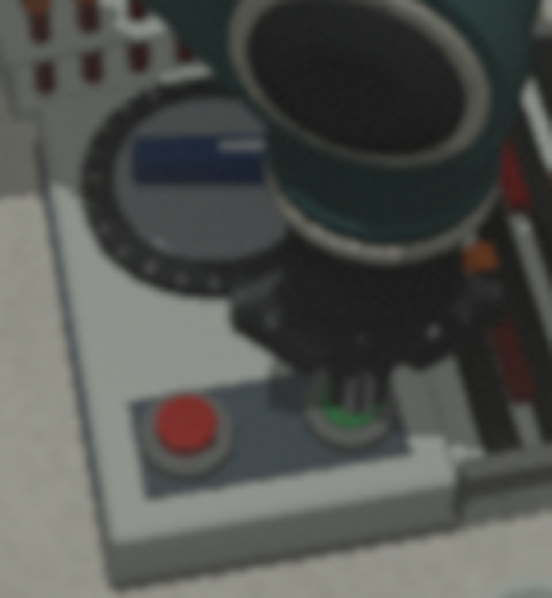

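View pics/wrist10.png

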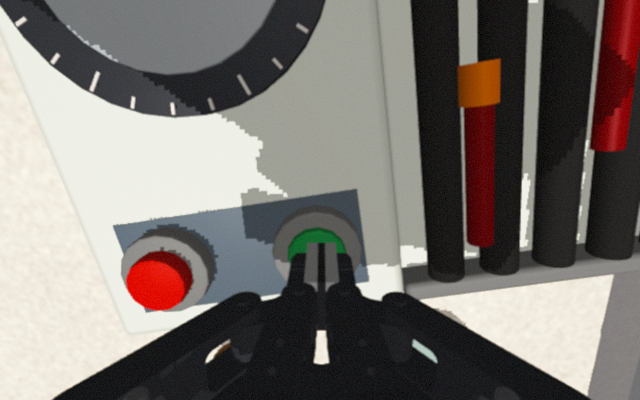

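The green key looks flush with its ring and the force rises steeply after about 6 mm of travel. The sideways force makes me want a second, better-centred press with finer readings.

Call:
servo_tool(moves=[-1,-0.004,0,0,0,-1,-0.006,0,0,0,-1,-0.004,0.002,-0.0015,0,-1,0,0,0,0,-1,0,0,0,0])

```text
clock: 13.8
ee_pos: [0.612, -0.1758, 0.0883]
tool_rot: [0.064, 1.57, -0.064]
wrist_force: [-0.4, 0.1, -0.4]
grip_width: -0.0003
```

Call:
servo_tool(moves=[-1,0.003,0,0,0,-1,0,0,0,0,-1,0,0,0,0])

```text
clock: 14.05
ee_pos: [0.6118, -0.1761, 0.0847]
tool_rot: [0.064, 1.571, -0.064]
wrist_force: [0.1, 0.5, 0.8]
grip_width: -0.0002
```

Call:
servo_tool(moves=[-1,0.001,0,0,0,-1,0,0,0,0,-1,0,0,0,0])

```text
clock: 14.3
ee_pos: [0.612, -0.1762, 0.0842]
tool_rot: [0.064, 1.57, -0.064]
wrist_force: [0.4, -0.5, 1.1]
grip_width: 0.0
```

Call:
servo_tool(moves=[-1,0.001,0,0,0,-1,0,0,0,0,-1,0,0,0,0])

```text
clock: 14.55
ee_pos: [0.6121, -0.1762, 0.0833]
tool_rot: [0.064, 1.57, -0.064]
wrist_force: [0.4, -0.5, 0.0]
grip_width: 0.0002
```

Call:
servo_tool(moves=[-1,0.001,0,0,0,-1,0,0,0,0,-1,0,0,0,0])

```text
clock: 14.8
ee_pos: [0.6121, -0.1761, 0.0823]
tool_rot: [0.064, 1.57, -0.064]
wrist_force: [0.6, 0.3, -0.4]
grip_width: -0.0001
```

Call:
servo_tool(moves=[-1,0.001,0,0,0,-1,0,0,0,0,-1,0,0,0,0])

```text
clock: 15.05
ee_pos: [0.6121, -0.1762, 0.0814]
tool_rot: [0.064, 1.57, -0.064]
wrist_force: [-0.1, -0.4, 1.4]
grip_width: -0.0003
```

Call:
servo_tool(moves=[-1,0.002,0,0,0,-1,0,0,0,0,-1,0,0,0,0])

```text
clock: 15.3
ee_pos: [0.6122, -0.1762, 0.0794]
tool_rot: [0.064, 1.57, -0.064]
wrist_force: [0.3, 0.2, 3.1]
grip_width: -0.0001
```

Call:
servo_tool(moves=[-1,0.002,0,0,0,-1,0,0,0,0,-1,0,0,0,0])

```text
clock: 15.55
ee_pos: [0.6122, -0.1762, 0.0774]
tool_rot: [0.064, 1.57, -0.064]
wrist_force: [0.7, 0.4, 3.7]
grip_width: -0.0002
```

Call:
servo_tool(moves=[-1,0.001,0,0,0,-1,0,0,0,0,-1,0,0,0,0])

```text
clock: 15.8
ee_pos: [0.6122, -0.1762, 0.0764]
tool_rot: [0.064, 1.57, -0.064]
wrist_force: [0.3, -0.8, 4.9]
grip_width: -0.0002
```

Call:
servo_tool(moves=[-1,0.001,0,0,0,-1,0,0,0,0,-1,0,0,0,0])

```text
clock: 16.05
ee_pos: [0.6123, -0.1762, 0.076]
tool_rot: [0.064, 1.569, -0.064]
wrist_force: [-2.1, 1.3, 14.1]
grip_width: 0.0
```

Call:
servo_tool(moves=[-1,0.001,0,0,0,-1,0,0,0,0,-1,0,0,0,0])

```text
clock: 16.3
ee_pos: [0.6124, -0.1763, 0.0758]
tool_rot: [0.064, 1.569, -0.064]
wrist_force: [-8.7, 3.1, 26.1]
grip_width: 0.0
```

The stop comes at the same height (76 mm) with 4.9 N just before it, which matches the stated 5 N, so the key is fully down. I'll release, lift and check.

Call:
servo_tool(moves=[-1,-0.004,0,0,0,-1,-0.01,0,0,0,-1,-0.035,0,0,0,-1,-0.035,0,0,0,-1,-0.03,0.02,0,0,-1,0,0.02,0,0,-1,0,0,0,0,-1,0,0,0,0])

```text
clock: 16.97
ee_pos: [0.6153, -0.1349, 0.1887]
tool_rot: [0.063, 1.57, -0.062]
wrist_force: [-0.3, -0.2, -0.7]
grip_width: 0.0002
```

Call:
servo_tool(moves=[-1,0,0.01,0,0,-1,0,0,-0.04,0,-1,0,0,-0.04,0,-1,0,0,-0.03,0,-1,0,0,0,0,-1,0,0,0,0])

```text
clock: 17.47
ee_pos: [0.5054, -0.1173, 0.1885]
tool_rot: [0.065, 1.57, -0.064]
wrist_force: [0.4, 1.0, -1.0]
grip_width: 0.0002
```

```bash
python3 -c "
from h import *
s,R=st();f=grab('wrist','wrist11');grab('top','top11');g=grab('side','side11')
for a,b in(('top0','top11'),('side0','side11')):
  x=load(a);y=load(b)
  for k in('green','red'):
    roi=(300,180,400,240) if 'top' in a else (272,195,360,300)
    for q in(x,y):
      m=masks(q,roi)[k]
      print(a,k,centroid(m)[0] if m.any() else None)
"
```

```text
t 17.47 p [ 0.5054 -0.1173  0.1885] yang 85.3 F [ 0.4  1.  -1. ] Ftool [1.  1.1 0.3] rel [-0.1165 -0.0862 -0.0497] q [-0.22  0.3   0.46  1.93 -0.16  0.95  0.24]
top0 green [381.24590164 189.67213115]
top0 green [381.17741935 189.69354839]
top0 red [384.06060606 216.15151515]
top0 red None
side0 green [340.86813187 270.61538462]
side0 green [341.  270.5]
side0 red [305.02020202 276.65656566]
side0 red [305.08080808 276.73737374]
```

View pics/wrist11.png

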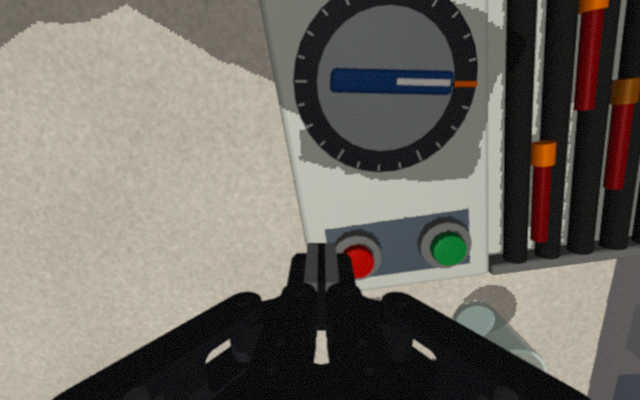

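View pics/side11.png

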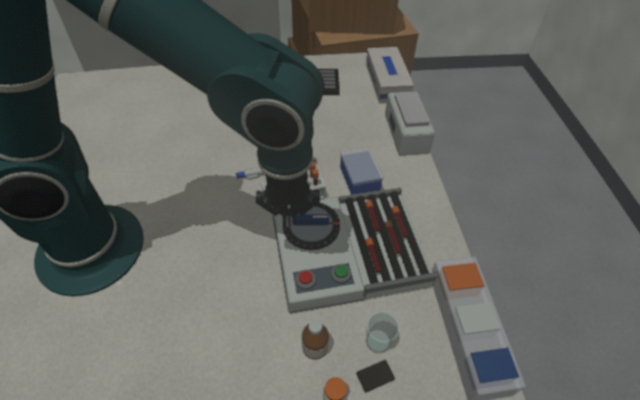

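View pics/top11.png

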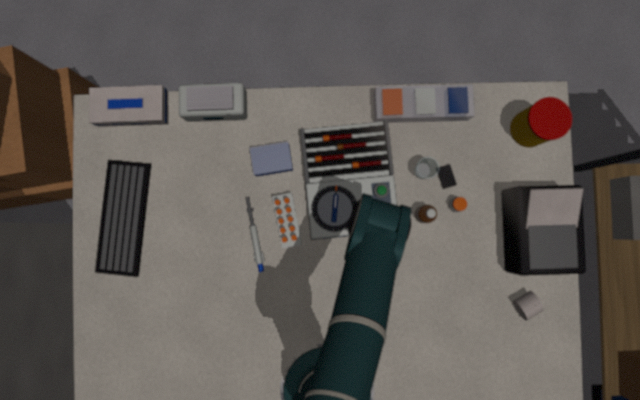

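All good: in the wrist view the bar, index and orange line (464,84) are in line. Both keys are up and back at their starting pixels, except that the arm hides red in the top view. The loose things stand where they did, and the arm is clear. I'm handing in.

```bash
python3 -c "
from rig import r
print(r.close_job())"
```

```text
the job is handed in; nothing more can be done
None
```

The dial is set to the orange line, the green key has been pressed fully down and released, and the job was handed in at about 17.6 s; it reported no verdict.

- **Dial:** I turned it about 115° by pushing the side of the bar with closed fingers, at about 3 N. The close-up taken after backing off showed the index within about 0.5 mm of the orange line, and it still looked in line in the last wrist picture.
- **Green key:** I pressed it twice, because the first press showed about 9 N of sideways force at the stop. The second, better-centred press showed the same. Both times it moved about 6 mm and stopped at about 76 mm. Just before the stop the second press read 4.9 N, matching the stated 5 N. I then pushed to about 26 N against the stop.
- **Last checks:** In the side view both keys were back at their starting pixels. The top view agreed for green, but the arm hid the red key there. The loose things looked unmoved by eye; I did not measure them. The arm was clear of everything.
- **Disagreement:** Triangulating the side and top views put the key top at about 72 mm, but contact came at about 82 mm, so I used the force readings for the press depth.

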